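# Cross the polarisers of a glass strain viewer

## Robot

A 6-joint arm with a two-finger parallel gripper is mounted at the origin on the work surface. World frame = base frame: x ahead of the robot, y to its left, z up, the work surface at z = 0. Lengths are in m, angles in degrees, forces in N, time in s.
With the tool pointing down it reaches from about 0.325 to 0.9 m from the base axis. Payload 3.5 kg.
Tool frame: the origin (TCP) lies on the centre line of the jaws, within the pads' length; the fingertips stand env.tips_ahead ahead of it and the grasp point (between the pads) lies 5 mm behind it (env.tips_ahead is the distance from the TCP to the fingertips, in m); y points along the fingers, x is the direction in which the jaws open and shut, and the axes are right-handed (so a half turn about y gives the same grasp; the last joint's range is limited). The gripper opens to 85 mm and grips with 20 to 120 N. Pads are 22 mm wide; open, the fingers measure 114 mm over their backs; the gripper's body (76 mm by 85 mm) begins 54 mm behind the grasp point. The pads swing forward as they close: fully open they stand 13 mm farther back than shut.
Start: joints at [-76.226, 15.837, -1.513, 72.651, 0, 84.076], TCP at [0.211, -0.588, 0.245] pointing down, gripper open.
Joint ranges: [-178.77, 178.77], [-48.84, 107.48], [-61.69, 71.31], [-111.58, 123.2], [-90, 87.43], [-180, 180]. Speed limits (degrees/s): [147.25, 147.25, 180, 180, 180, 180].

## Interface

Orientations are given as [roll, pitch, yaw] about the fixed x, y, z axes, in that order (R = Rz(yaw) Ry(pitch) Rx(roll)).
In Python, from plant import sense, eyes, order, env gives the robot as it stands. The module is installed in compiled form; this text tells all that it offers.
- The arm moves only by the tool play_rows, never from a script. Its argument "series" is a list that holds one entry, the list of rows, each a list of 7 numbers: the turn, a rotation vector about the tool's x, y, z each as a share of 180 degrees, from -1 to 1, then the shift along the tool's x, y, z each as a share of 500 mm, from -1 to 1, then the opening, from -1 (shut) to 1 (fully open). In form: [[[rx, ry, rz, dx, dy, dz, gripper], ...]]. A call has 1 to 12 rows; each row shifts and turns the commanded pose from where the row before left it, along the tool's axes as they then stand; what a row does not reach is not made up. A row lasts 1/10 s, in which the tool goes at most 50 mm and 8.59 degrees, less where a joint would pass 70% of its speed; a pose out of reach is approached as far as the arm can. A call with a number of a shift or a turn outside -1 to 1 is refused whole. A call with a gripper value outside its range is refused whole. The fingers move at their own pace and stop on an object; "grip_force" is the grip in N (left out, the last holds). Time passes only in rows, so rows that do not move let the fingers close. It gives the time, the measured TCP pose, the force and the opening at its end, in the units of the state.
- sense(): the state, without advancing time (a new reading comes with each control period).
- eyes.get_image(name): name is "scene" or "top" or "wrist"; returns a dict with "pixels" (480x640x3 uint8, red, green, blue), "range_z" (480x640 float32, m along the optical axis (not along the pixel's ray), 0 where there is no reading), "intrinsics" (3x3 intrinsics, pixels), "T" (4x4, takes a point from camera to world coordinates). Camera axes: x right, y up, looking along -z (the intrinsics and any distortion apply to the point x, -y, -z); pixel columns grow to the right and rows downward; lengths in m; the calibration is good to about 2 mm. A picture is of the moment at which its call begins.
- order.close_job(): hands the job in, once; it reports no verdict.
The state is a dict: "t": time; "qpos": joint angles; "qd": joint speeds; "effort": joint torques, N m; "tcp_pos": TCP position; "eef_rot": TCP orientation; "force": force on the tool from outside, world axes, zero at the start; "moment": the same for the moment, N m; "width": opening from 0.0 (shut) to 1.0 (fully open).
Only numpy, scipy, OpenCV 4.12 (cv2) and the standard library are available. Lean on these libraries where they do the work, as an engineer would, in place of code of your own. Each camera call takes 0.05 s, during which the arm holds its last target.

## Task

A jar stands in the glass strain viewer, ready to be checked. Cross the polarisers: with a fingertip, gently push the stud of the analyser's lever around its arc until the white index line on the ring stands at the long scale mark with the cross symbol, then take the hand away. Push only, without pinching the stud, keep off the dark filter glass, and leave the jar in the viewer and everything else on the table undisturbed.

Things in the scene. Friction and masses are not known exactly. Their poses are not given: they have to be found in the camera images.
- viewer: Glass strain viewer, fixed; origin on the table under the ring's vertical axis, x from its front (robot's side) to the column at the back, z up. Grey lamp base x -115 to +155 mm, 210 wide, 55 high, with a round opal window (top at 58 mm). A 30 mm column at x = +128, 230 high, carries the round analyser head: 176 mm across, underside 185 and top 213 mm above the table.
- head (a point): Centre of the head's top face, on the ring's axis, 213 mm up. Its outer annulus (radius 58 to 88 mm) is the fixed white scale: black ticks every 10 degrees over a quarter circle on the robot's side, a long mark at each end. The robot's left (+y) long mark has two parallel bars beside it; the right (-y) one has a small cross (polarisers crossed).
- cross_mark (a point): Middle of the long scale mark with the cross symbol (11.5 mm long, 3.2 mm wide, radial; the 13 mm cross lies just outside it), on the head's top face, 65 mm from the axis.
- analyser (a joint): Ring angle (rad), growing counter-clockwise seen from above. 0: index at the parallel-bars mark (lever 130 degrees that way from the viewer's +x); 1.571: index at the cross mark (lever at 220 degrees). Stops at -0.35 and 1.92. Dark steel ring, radius 43 to 56 mm, 4 mm above the scale, white index line in line with the lever. Takes about 1.6 N at the stud, stays where left.
- stud_top (a point): Centre of the top of the stud of the lever, x along the arm outwards. Lever of the ring: flat steel arm 10 mm wide, 198 to 202 mm above the table, from a slot in the head's rim out to 119 mm from the axis; near its end an upright round black stud, diameter 12 mm, centre 112 mm from the axis, 202 to 240 mm above the table.
- filter_face (a point): Centre of the face of the dark polarising filter glass in the ring, 88 mm across, 5 mm below the ring's top. Not to be touched.
- specimen_jar: Small clip-lid glass jar, 64 mm across, 97 mm high, standing on the opal window under the analyser head; origin at the centre of its foot. Stays there.
- cork_jar: Bystander: glass jar with cork lid, 90 mm across, 121 mm high, standing beside the viewer; origin at the centre of its foot.
- clip_jar: Bystander: glass jar with wooden clip lid, 94 mm across, 162 mm high, standing beside the viewer; origin at the centre of its foot.
- knob_jar: Bystander: glass jar with knobbed glass lid, 92 mm across, 143 mm high, standing beside the viewer; origin at the centre of its foot.
- small_jar: Bystander: small jar with cork lid, 50 mm across, 76 mm high, standing close to the left side of the viewer's base; origin at the centre of its foot.
- cork_stopper: Bystander: cork stopper, 46 mm across, 26 mm high, on the table before the viewer; origin at the centre of its underside.
- tweezers: Bystander: steel planting tweezers, 160 mm long along their x axis, 22 mm wide, 6 mm high, lying on the table before the viewer; origin at their middle, on the table.

How it is judged:
By the outcome, as a careful person would: the job done as asked, in the order asked, and still so for the second after the job is handed in, with the robot touching nothing.
It also fails if it takes over 42 s, if anything falls off the work surface, if the arm or the gripper's body presses on something with over 40 N, if the wrist force passes 120 N, or if a joint passes its speed limit or range.

## Working session

There is one attempt and no reset: what is moved stays moved. The work goes in short steps, Python scripts to look and compute and a tool call to move; the robot and the scene stay as the last step left them, time stands still between calls to the robot, and variables do not carry over. Pictures are saved under pics/ and viewed, and the job is handed in when it is done.

Besides the shell and the picture viewer there is one more tool, called after ">>>" by a JSON object that holds its "name" and its "arguments". play_rows: Moves the arm, as the interface text tells. Its arguments: {"type":"object","properties":{"series":{"type":"array","items":{"type":"array","items":{"type":"array","items":{"type":"number","minimum":-1,"maximum":1}}}},"grip_force":{"type":"number"}},"required":["series"]}

```bash
mkdir -p pics; ls
cat > h.py <<'E'
import numpy as np, cv2
from plant import sense, eyes, order, env
def get(n,fn):
    d=eyes.get_image(n); cv2.imwrite('pics/'+fn,cv2.cvtColor(d['pixels'],cv2.COLOR_RGB2BGR)); return d
def plane(d,u,v,z):
    K=d['intrinsics'];T=d['T']
    r=T[:3,:3]@np.array([(u-K[0,2])/K[0,0],-(v-K[1,2])/K[1,1],-1.])
    o=T[:3,3]; return o+r*(z-o[2])/r[2]
def pt(d,u,v):
    K=d['intrinsics'];T=d['T'];z=d['range_z'][int(round(v)),int(round(u))]
    return T[:3,:3]@(z*np.array([(u-K[0,2])/K[0,0],-(v-K[1,2])/K[1,1],-1.]))+T[:3,3]
def proj(d,P):
    K=d['intrinsics'];T=d['T'];c=T[:3,:3].T@(np.array(P)-T[:3,3]); return K[0,2]+K[0,0]*c[0]/-c[2], K[1,2]-K[1,1]*c[1]/-c[2]
E
python3 - <<'E'
from h import *
print(sense(),env.tips_ahead,[x for x in dir(env) if x[0]!='_'])
for n in ('scene','top','wrist'):
    d=get(n,n+'0.png'); np.savez('/tmp/'+n+'0.npz',**d); print(n,d['T'].round(3).tolist(),d['intrinsics'].tolist(),[k for k in d])
E
```

```text
pics
{'t': 0.0, 'qpos': array([-7.62250933e+01,  1.58802052e+01, -1.59849152e+00,  7.26501158e+01,
       -5.33674236e-04,  8.40744081e+01]), 'qd': array([ 0.03369215,  0.03917907, -0.00610063, -0.05282643,  0.22674193,
        0.01075838]), 'effort': array([-1.19637491e-03, -4.45509481e+01,  2.95200598e+01,  1.62374420e-02,
       -2.44677003e-04,  5.53643478e-07]), 'tcp_pos': array([ 0.21048622, -0.58769492,  0.24413322]), 'eef_rot': array([-89.98723261,   0.12817933, -70.29948652]), 'force': array([-0.0429328 ,  0.34183672,  0.70306172]), 'moment': array([-0.02242986,  0.00060302, -0.04602638]), 'width': 1.0037928984669493} 0.014 ['Unreachable', 'tips_ahead']
scene [[-0.906, -0.284, 0.315, 0.86], [0.424, -0.629, 0.652, 0.642], [0.012, 0.724, 0.69, 0.833], [0.0, 0.0, 0.0, 1.0]] [[457.0004960808695, 0.0, 323.60202701384685], [0.0, 457.0004960808695, 230.26099413302734], [0.0, 0.0, 1.0]] ['pixels', 'range_z', 'intrinsics', 'T']
top [[0.005, 0.983, -0.185, 0.298], [-1.0, 0.004, -0.007, -0.012], [-0.006, 0.185, 0.983, 1.462], [0.0, 0.0, 0.0, 1.0]] [[508.4874285637271, 0.0, 317.10117548892634], [0.0, 508.4874285637271, 238.6178437382607], [0.0, 0.0, 1.0]] ['pixels', 'range_z', 'intrinsics', 'T']
wrist [[0.337, 0.896, 0.291, 0.286], [-0.942, 0.321, 0.101, -0.561], [-0.003, -0.308, 0.951, 0.372], [0.0, 0.0, 0.0, 1.0]] [[343.28423035334635, 0.0, 309.8392803593057], [0.0, 343.28423035334635, 229.3772310838593], [0.0, 0.0, 1.0]] ['pixels', 'range_z', 'intrinsics', 'T']
```

View pics/top0.png

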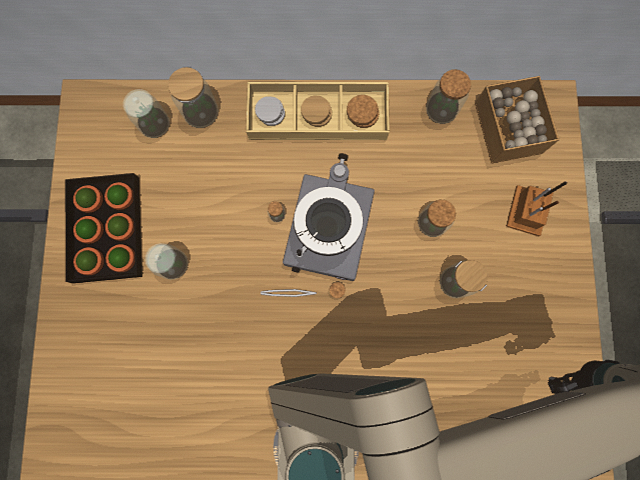

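View pics/scene0.png

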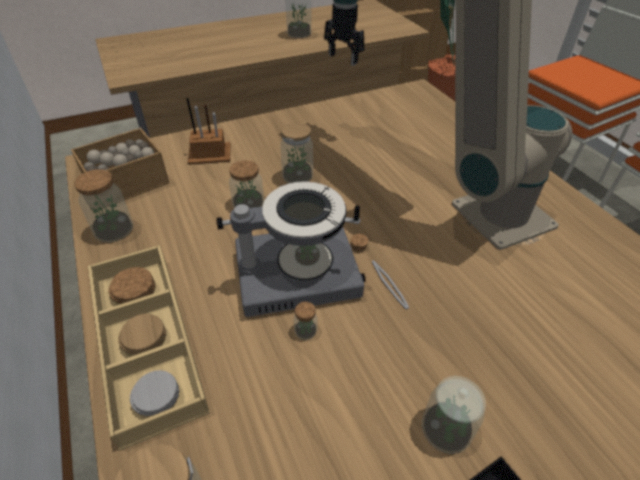

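View pics/wrist0.png

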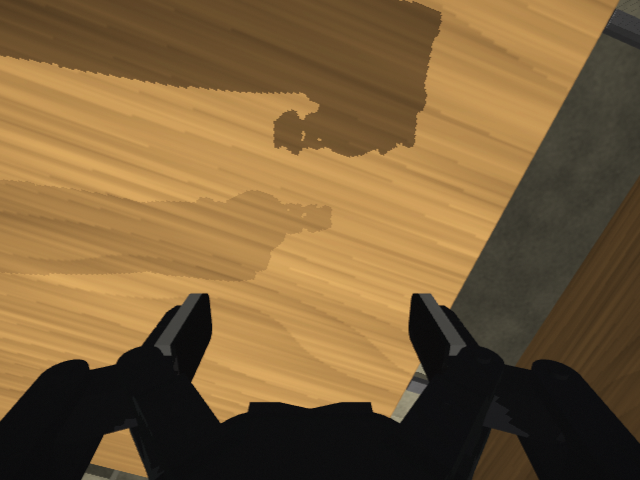

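Run:
```python
from h import *
a=cv2.imread('pics/top0.png')[150:310,250:410]; cv2.imwrite('pics/t0z.png',cv2.resize(a,None,fx=3.7,fy=3.7,interpolation=cv2.INTER_CUBIC))
a=cv2.imread('pics/scene0.png')[160:310,200:400]; cv2.imwrite('pics/s0z.png',cv2.resize(a,None,fx=4,fy=4,interpolation=cv2.INTER_CUBIC))
```

```text
(no output)
```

View pics/t0z.png

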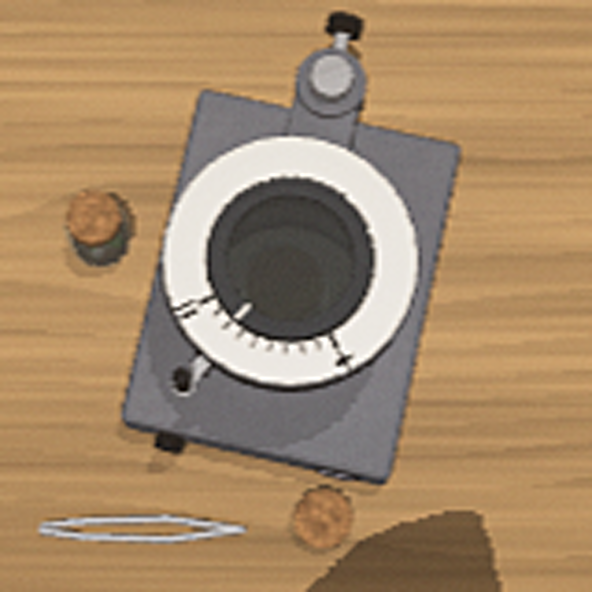

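View pics/s0z.png

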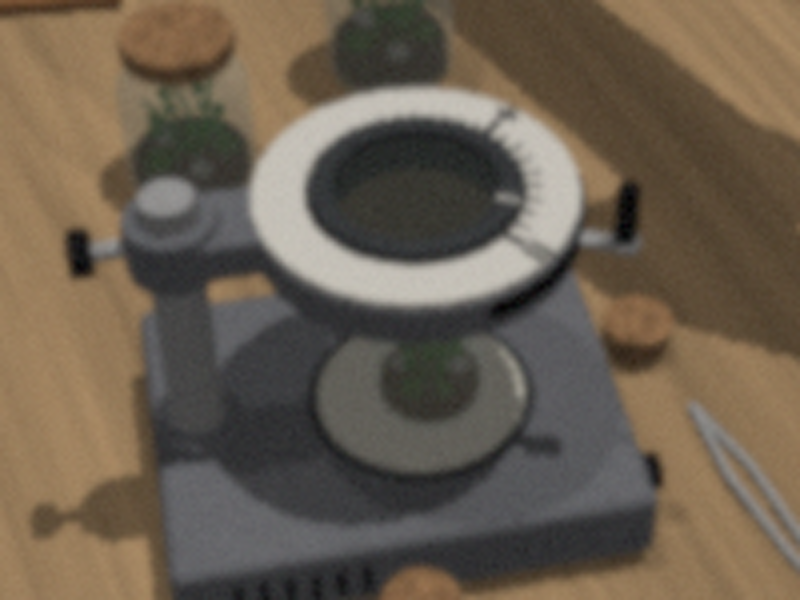

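The top view shows the white scale ring centred at about (329,221). The stud is near (299,252), the cross mark near (341,244) and the parallel-bars mark near (304,232). The scene view shows the stud at about (357,214). Next I'll measure these.

Run:
```python
from h import *
L=lambda n:dict(np.load('/tmp/%s0.npz'%n))
t,s=L('top'),L('scene')
C={}
for n,d in (('top',t),('scene',s)):
    hsv=cv2.cvtColor(d['pixels'],cv2.COLOR_RGB2HSV)
    m=((hsv[...,2]>150)&(hsv[...,1]<45)).astype(np.uint8)
    cs,_=cv2.findContours(m,cv2.RETR_EXTERNAL,cv2.CHAIN_APPROX_NONE)
    cx,cy=proj(d,pt(d,*( (300,222) if n=='top' else (272,200))))
    best=None
    for c in cs:
        if len(c)>40:
            x,y,w,h=cv2.boundingRect(c)
            print(n,(x,y,w,h),cv2.contourArea(c))
            if (n=='top' and abs(x+w/2-329)<12 and abs(y+h/2-221)<12) or (n=='scene' and abs(x+w/2-304)<14 and abs(y+h/2-211)<16): best=c
    p=cv2.convexHull(best)[:,0].astype(float)
    P=np.array([plane(d,u,v,.213) for u,v in p])[:,:2]
    A=np.c_[2*P,np.ones(len(P))];sol=np.linalg.lstsq(A,(P**2).sum(1),rcond=None)[0]
    r=np.sqrt(sol[2]+sol[0]**2+sol[1]**2);print(n,'centre',sol[:2].round(4),'r',r.round(4))
    C[n]=sol[:2]
# depth check
for u,v in ((329,199),(303,221),(355,225)): print('top depth z',pt(t,u,v).round(4))
for u,v in ((270,205),(300,185),(320,235)): print('scene depth z',pt(s,u,v).round(4))
# stud top in top view / marks
c=C['top']
for nm,(u,v),z in (('stud',(250+183/3.7,150+378/3.7),.240),('cross',(250+341/3.7,150+352/3.7),.213),('crossmark',(250+336/3.7,150+343/3.7),.213),('bars',(250+203/3.7,150+300/3.7),.213),('index',(250+243/3.7,150+311/3.7),.217),('columntop',(250+332/3.7,150+76/3.7),.230)):
    P=plane(t,u,v,z)[:2]-c; print(nm,(P+c).round(4),'r',np.hypot(*P).round(4),'ang',np.degrees(np.arctan2(P[1],P[0])).round(1))
```

```text
top (261, 289, 55, 7) 218.0
top (147, 245, 27, 28) 541.0
top (588, 192, 11, 31) 190.0
top (294, 187, 69, 67) 3524.5
top (585, 165, 12, 29) 184.0
top (255, 97, 28, 24) 479.0
top (125, 91, 27, 26) 505.5
top centre [ 0.5832 -0.0303] r 0.0864
scene (438, 379, 46, 41) 1009.0
scene (324, 188, 21, 35) 367.5
scene (263, 182, 72, 54) 1217.5
scene centre [ 0.5855 -0.0252] r 0.0853
top depth z [ 0.6367 -0.0329  0.2117]
top depth z [0.5797 0.0326 0.2099]
top depth z [ 0.5681 -0.0978  0.2179]
scene depth z [ 0.6456 -0.0624  0.2101]
scene depth z [ 0.5619 -0.0991  0.21  ]
scene depth z [0.5864 0.0592 0.2064]
stud [0.4952 0.0394] r 0.1122 ang 141.6
cross [ 0.5177 -0.0657] r 0.0745 ang -151.6
crossmark [ 0.5239 -0.0624] r 0.0675 ang -151.6
bars [0.5531 0.0276] r 0.0652 ang 117.5
index [5.448e-01 4.000e-04] r 0.0491 ang 141.3
columntop [ 0.7062 -0.0596] r 0.1265 ang -13.4
```

>>> {"name": "play_rows", "arguments": {"series": [[[0,-0.044,0,0,-0.02,0,-1],[0,-0.044,0,0,-0.04,0,-1],[0,-0.044,0,0,-0.04,0,-1],[0,-0.044,0,0,-0.04,0,-1],[0,0,0,-0.01,-0.02,0.04,-1],[0,0,0,-0.019,0,0.08,-1],[0,0,0,-0.019,0,0.08,-1],[0,0,0,-0.019,0,0.08,-1],[0,0,0,-0.019,0,0.08,-1],[0,0,0,-0.019,0,0.08,-1],[0,0,0,-0.019,0,0.08,-1],[0,0,0,-0.019,0,0.08,-1]]]}}

```text
t: 1.35
tcp_pos: [0.342, -0.3065, 0.3247]
eef_rot: [-90.0, 0.1, -38.7]
force: [0.7, -0.5, 0.1]
width: 0.002
```

>>> {"name": "play_rows", "arguments": {"series": [[[0,0,0,-0.019,0,0.08,-1],[0,0,0,-0.019,0,0.08,-1],[0,0,0,-0.019,0,0.08,-1],[0,0,0,-0.019,0,0.08,-1],[0,0,0,-0.019,0,0.08,-1],[0,0,0,-0.019,0,0.08,-1],[0,0,0,-0.019,0,0.08,-1],[0,0,0,-0.019,0,0.08,-1],[0,0,0,-0.019,0,0.06,-1],[0,0,0,0,0,0.04,-1],[0,0,0,0,0,0,-1],[0,0,0,0,0,0,-1]]]}}

```text
t: 2.55
tcp_pos: [0.5051, 0.0335, 0.3247]
eef_rot: [-90.1, 0.1, -38.6]
force: [-1.0, 0.5, -0.4]
width: 0.0
```

Run:
```python
from h import *
s=sense();print(s['t'],s['tcp_pos'].round(4),s['eef_rot'].round(2),s['force'].round(2),s['width'],s['qpos'].round(1))
for n in ('wrist','scene'):
    d=get(n,n+'1.png'); np.savez('/tmp/'+n+'1.npz',**d)
```

```text
2.55 [0.5051 0.0335 0.3247] [-9.008e+01  7.000e-02 -3.861e+01] [-0.97  0.47 -0.44] 0.0004286246327468431 [ -3.5   1.9  -8.4  79.8  -0.  125.1]
```

View pics/wrist1.png

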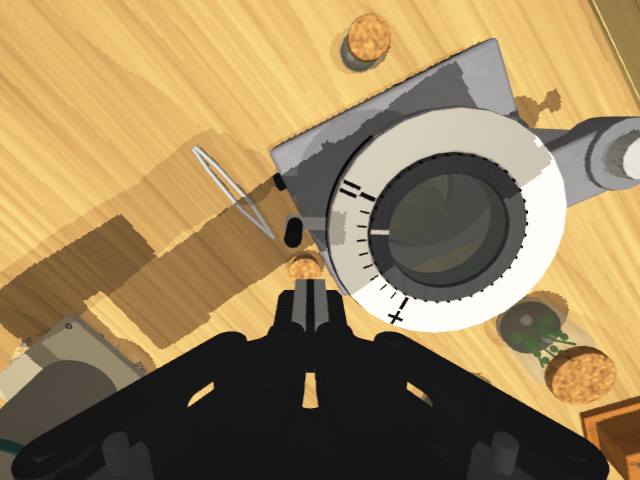

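View pics/scene1.png

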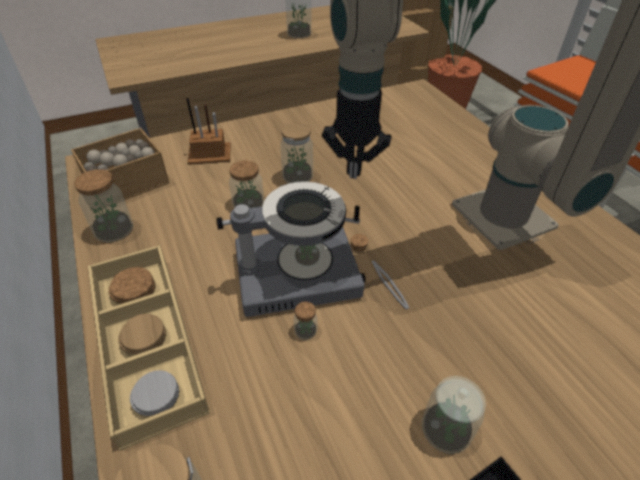

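The wrist view shows the stud top at about (293,225), the index line at (380,232), the cross mark at (404,303) with its cross at (396,317), the bars mark at (363,195), and the shut fingertips at (311,290).

Run:
```python
from h import *
d=dict(np.load('/tmp/wrist1.npz'))
a=cv2.cvtColor(d['pixels'],cv2.COLOR_RGB2BGR)[150:350,260:500]; cv2.imwrite('pics/w1z.png',cv2.resize(a,None,fx=3,fy=3,interpolation=cv2.INTER_CUBIC))
for u,v in ((545,180),(450,320),(340,250),(380,232),(293,222),(293,240),(450,110)): print((u,v),pt(d,u,v).round(4))
```

```text
(545, 180) [ 0.658  -0.0395  0.212 ]
(450, 320) [ 0.5464 -0.095   0.2121]
(340, 250) [0.5138 0.0086 0.213 ]
(380, 232) [0.5455 0.0031 0.2167]
(293, 222) [0.5013 0.0484 0.2176]
(293, 240) [0.4987 0.0435 0.2407]
(450, 110) [0.63   0.0424 0.2131]
```

View pics/w1z.png

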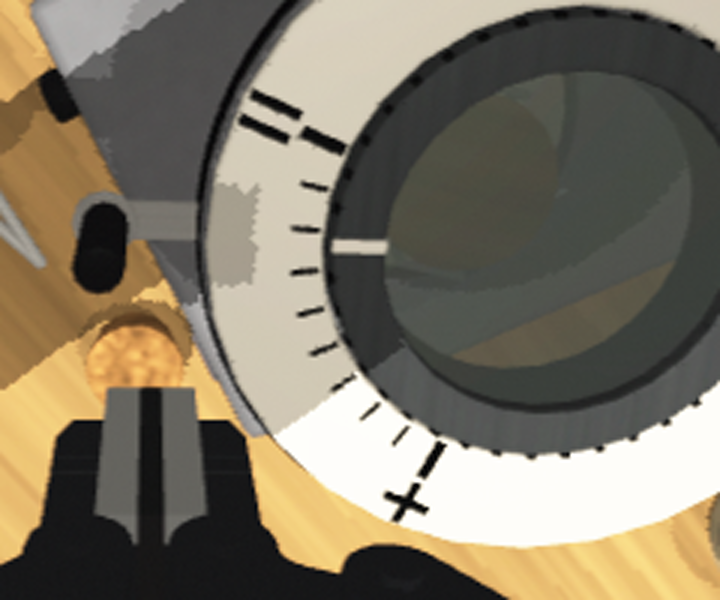

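```bash
cat >> h.py <<'E'
def circ(P):
    P=P[:,:2];A=np.c_[2*P,np.ones(len(P))];s=np.linalg.lstsq(A,(P**2).sum(1),rcond=None)[0]
    return s[:2],np.sqrt(s[2]+s[0]**2+s[1]**2)
def rimfit(d,lo=.203,zmin=.209):
    # points of the scale annulus by range, outer edge -> circle
    K=d['intrinsics'];T=d['T'];z=d['range_z'];v,u=np.mgrid[:480,:640]
    c=np.stack([(u-K[0,2])/K[0,0]*z,-(v-K[1,2])/K[1,1]*z,-z],-1);W=c@T[:3,:3].T+T[:3,3]
    hs=cv2.cvtColor(d['pixels'],cv2.COLOR_RGB2HSV)
    m=((z>0)&(W[...,2]>zmin)&(W[...,2]<.216)&(hs[...,2]>95)&(hs[...,1]<60)).astype(np.uint8)
    n,l,st,_=cv2.connectedComponentsWithStats(m);k=1+st[1:,4].argmax()
    cs,_=cv2.findContours((l==k).astype(np.uint8),cv2.RETR_EXTERNAL,cv2.CHAIN_APPROX_NONE)
    h=max(cs,key=cv2.contourArea)[:,0]
    P=np.array([plane(d,a,b,.213) for a,b in h])
    for _ in range(6):
        cc,r=circ(P);e=np.abs(np.hypot(*(P[:,:2]-cc).T)-r);P=P[e<max(2*np.median(e),.0006)]
    return cc,r,len(P)
E
python3 - <<'E'
from h import *
d=dict(np.load('/tmp/wrist1.npz'))
cc,r,n=rimfit(d);print('centre',cc.round(4),r.round(4),n)
Z=lambda x,y:(260+x/3,150+y/3)
for nm,p,z in (('stud',(100,270),.240),('stud_lowrim',(99,292),.24),('idx in',(386,247),.217),('idx out',(334,247),.217),('cross',(406,502),.213),('cm in',(440,445),.213),('cm out',(423,475),.213),('bar in',(343,149),.213),('bar out',(303,130),.213)):
    P=plane(d,*Z(*p),z)[:2];q=P-cc;print(nm,P.round(4),'r',np.hypot(*q).round(4),'ang',(np.degrees(np.arctan2(q[1],q[0]))%360).round(2))
# two-view stud top: top cam + wrist
t=dict(np.load('/tmp/top0.npz'))
def ray(d,u,v):
    a=plane(d,u,v,.24);return d['T'][:3,3],(a-d['T'][:3,3])/np.linalg.norm(a-d['T'][:3,3])
for (A,B) in (((t,250+183/3.7,150+376/3.7),(d,*Z(100,272))),):
    o1,r1=ray(*A);o2,r2=ray(*B);s=np.linalg.lstsq(np.c_[r1,-r2],o2-o1,rcond=None)[0]
    print('stud 2view',(o1+s[0]*r1).round(4),(o2+s[1]*r2).round(4))
# fingertip position in image
print('tips',pt(d,300,283).round(4),pt(d,322,283).round(4),pt(d,300,300).round(4))
print(proj(d,[.5051,.0335,.3107]))
E
```

```text
centre [ 0.595  -0.0285] 0.0936 443
stud [0.4987 0.0432] r 0.1201 ang 143.32
stud_lowrim [0.4953 0.0394] r 0.1207 ang 145.76
idx in [ 0.5502 -0.0009] r 0.0526 ang 148.37
idx out [0.5405 0.0069] r 0.065 ang 147.03
cross [ 0.5135 -0.065 ] r 0.0893 ang 204.14
cm in [ 0.5301 -0.0564] r 0.0706 ang 203.26
cm out [ 0.5217 -0.0611] r 0.0803 ang 203.92
bar in [0.5562 0.0241] r 0.0654 ang 126.47
bar out [0.5514 0.0337] r 0.076 ang 125.01
stud 2view [0.4976 0.0397 0.2333] [0.4966 0.0412 0.2332]
tips [0.5095 0.0457 0.319 ] [0.5166 0.0394 0.318 ] [0.5096 0.0452 0.3328]
(np.float64(309.8595445678474), np.float64(298.73748574351475))
```

Taking the two long marks with their 65 mm radius gives these results:

| Item | Measured | Check |
|---|---|---|
| Mark spacing | 92.0 mm | 91.9 expected |
| Axis | (0.584, -0.029) | (0.583, -0.030) from the top-view rim fit |
| Index angle | 140° | – |
| Stud angle | 139.7° | in line with the index |
| Stud radius | 111.5 mm | 112 given |
| Cross mark angle | 207.3° | – |

The wrist rim fit came out at r = 93.6 mm, so I'm discarding it. The next move takes the finger behind the stud and down.

>>> {"name": "play_rows", "arguments": {"series": [[[0,0,0,-0.011,0,0.034,-1],[0,0,0,-0.011,0,0.034,-1],[0,0,0,0,0,0,-1],[0,0,0,0,0.03,0,-1],[0,0,0,0,0.03,0,-1],[0,0,0,0,0.03,0,-1],[0,0,0,0,0.03,0,-1],[0,0,0,0,0,0,-1],[0,0,0,0,0,0,-1]]]}}

```text
t: 3.55
tcp_pos: [0.5183, 0.0656, 0.2654]
eef_rot: [-90.0, 0.0, -38.7]
force: [0.7, 0.6, -0.2]
width: 0.002
```

Run:
```python
from h import *
s=sense();print(s['t'],s['tcp_pos'].round(4),s['eef_rot'].round(2),s['force'].round(2))
d=get('wrist','wrist2.png'); np.savez('/tmp/wrist2.npz',**d)
d=get('scene','scene2.png');a=cv2.imread('pics/scene2.png')[100:300,200:440]; cv2.imwrite('pics/s2z.png',cv2.resize(a,None,fx=3,fy=3,interpolation=cv2.INTER_CUBIC))
```

```text
3.55 [0.5183 0.0656 0.2654] [-9.004e+01  2.000e-02 -3.870e+01] [ 0.7   0.58 -0.22]
```

View pics/wrist2.png

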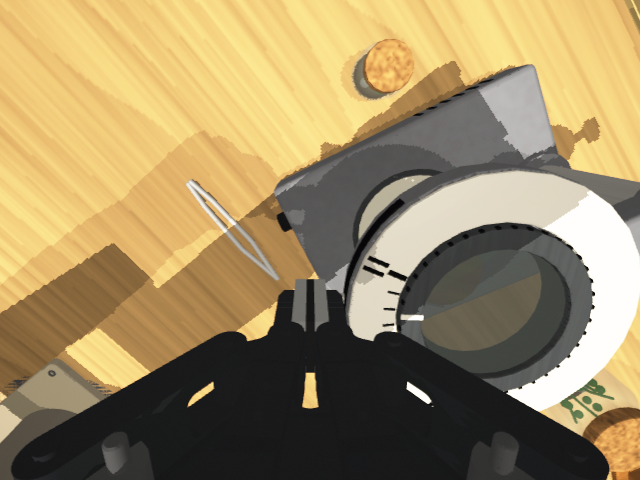

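View pics/s2z.png

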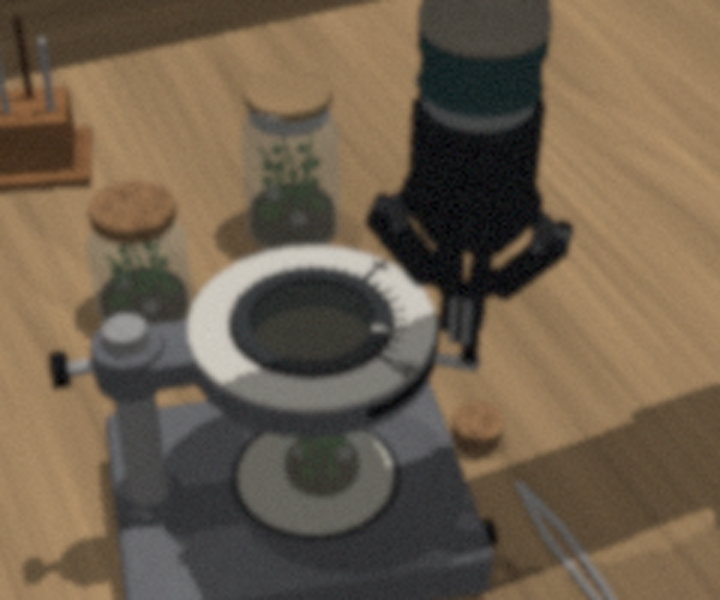

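>>> {"name": "play_rows", "arguments": {"series": [[[0,0,0,0,0.028,0,-1],[0,0,0,0,0.028,0,-1],[0,0,0,0,0,0,-1],[0,0,0,0,0,0,-1],[0,0.0045,0,-0.001,0,-0.01,-1],[0,0.0045,0,-0.001,0,-0.01,-1],[0,0,0,0,0,0,-1],[0,0,0,0,0,0,-1]]]}}

```text
t: 4.45
tcp_pos: [0.5118, 0.0591, 0.2377]
eef_rot: [-90.0, -0.0, -40.3]
force: [-0.2, -0.1, -0.5]
width: 0.001
```

Run:
```python
from h import *
s=sense();print(s['t'],s['tcp_pos'].round(4),s['eef_rot'].round(2),s['force'].round(2))
d=get('scene','scene3.png');a=cv2.imread('pics/scene3.png')[130:280,240:420]; cv2.imwrite('pics/s3z.png',cv2.resize(a,None,fx=4,fy=4,interpolation=cv2.INTER_CUBIC))
```

```text
4.45 [0.5118 0.0591 0.2377] [-8.997e+01 -3.000e-02 -4.027e+01] [-0.23 -0.11 -0.55]
```

View pics/s3z.png

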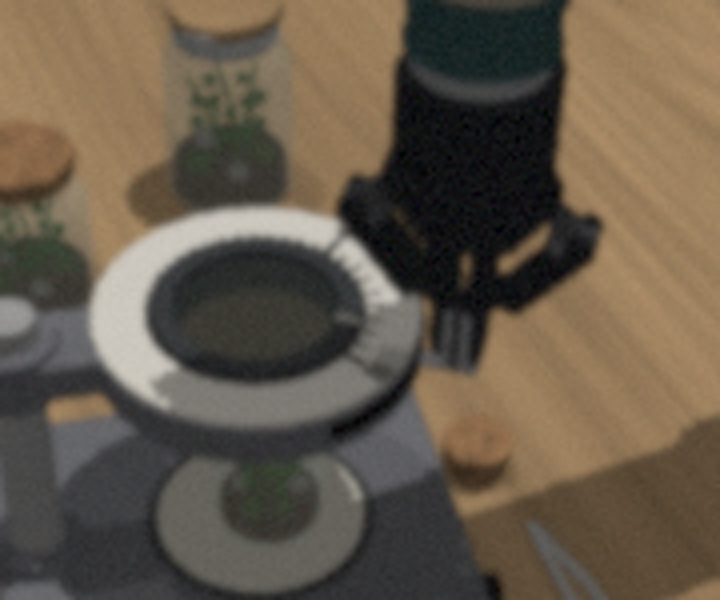

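The fingertip now stands at about (454,340) in the zoom, just above the arm and hiding the stud behind it, with no contact force. Starting the push along the arc.

>>> {"name": "play_rows", "arguments": {"series": [[[0,-0.0111,0,-0.001,0,-0.0078,-1],[0,-0.0111,0,-0.001,0,-0.0078,-1],[0,-0.0111,0,-0.001,0,-0.0078,-1],[0,-0.0111,0,-0.001,0,-0.0078,-1],[0,-0.0111,0,-0.001,0,-0.0078,-1],[0,-0.0111,0,-0.001,0,-0.0078,-1],[0,-0.0111,0,-0.001,0,-0.0078,-1],[0,-0.0111,0,-0.001,0,-0.0078,-1],[0,-0.0111,0,-0.001,0,-0.0078,-1],[0,-0.0111,0,-0.001,0,-0.0078,-1],[0,0,0,0,0,0,-1]]]}}

```text
t: 5.6
tcp_pos: [0.4873, 0.0289, 0.2375]
eef_rot: [-90.0, 0.0, -20.3]
force: [-0.2, 0.5, -0.3]
width: 0.0
```

```bash
cat > st.py <<'E'
import sys
from h import *
s=sense();C=np.array([.584,-.029]);q=s['tcp_pos'][:2]-C
print(s['t'],s['tcp_pos'].round(4),s['eef_rot'].round(2),s['force'].round(2),'r',np.hypot(*q).round(4),'ang',(np.degrees(np.arctan2(q[1],q[0]))%360).round(2))
n=sys.argv[1]
d=get('wrist','wrist%s.png'%n); np.savez('/tmp/wrist%s.npz'%n,**d)
E
python3 st.py 4
```

```text
5.6 [0.4873 0.0289 0.2375] [-8.996e+01  1.000e-02 -2.027e+01] [-0.21  0.48 -0.35] r 0.1127 ang 149.11
```

View pics/wrist4.png

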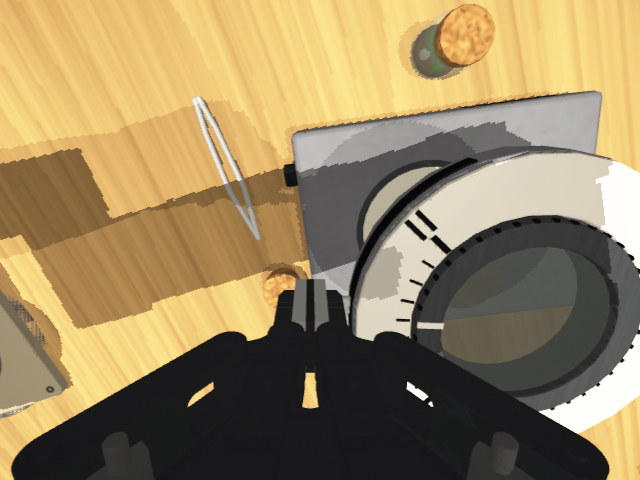

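The wrist view shows the index line at (417..443, 326), now several ticks past the bars mark, so the ring is turning with the finger.

Run:
```python
from h import *
d=dict(np.load('/tmp/wrist4.npz'));C=np.array([.584,-.029])
for nm,p,z in (('out',(418,325.5),.217),('in',(442,326.5),.217),('bar in',(448,251),.213),('bar out',(434,237),.213)):
    q=plane(d,*p,z)[:2]-C;print(nm,(q+C).round(4),np.hypot(*q).round(4),(np.degrees(np.arctan2(q[1],q[0]))%360).round(2))
```

```text
out [ 0.5316 -0.0074] 0.0566 157.61
in [ 0.5427 -0.0121] 0.0446 157.78
bar in [0.556  0.0244] 0.0603 117.67
bar out [0.5515 0.0336] 0.0706 117.47
```

Index is at 157.7°, with the finger 8.6° behind it as predicted, so 49.7° remain. I'll push 44° now, then look again.

>>> {"name": "play_rows", "arguments": {"series": [[[0,-0.0111,0,-0.001,0,-0.0078,-1],[0,-0.0111,0,-0.001,0,-0.0078,-1],[0,-0.0111,0,-0.001,0,-0.0078,-1],[0,-0.0111,0,-0.001,0,-0.0078,-1],[0,-0.0111,0,-0.001,0,-0.0078,-1],[0,-0.0111,0,-0.001,0,-0.0078,-1],[0,-0.0111,0,-0.001,0,-0.0078,-1],[0,-0.0111,0,-0.001,0,-0.0078,-1],[0,-0.0111,0,-0.001,0,-0.0078,-1],[0,-0.0111,0,-0.001,0,-0.0078,-1],[0,-0.0111,0,-0.001,0,-0.0078,-1],[0,0,0,0,0,0,-1]]]}}

```text
t: 6.85
tcp_pos: [0.4742, -0.0123, 0.2372]
eef_rot: [-90.0, 0.0, 1.7]
force: [-0.6, 1.5, -0.2]
width: 0.0
```

```bash
python3 st.py 5
```

```text
6.85 [ 0.4742 -0.0123  0.2372] [-9.00e+01  3.00e-02  1.66e+00] [-0.58  1.54 -0.22] r 0.111 ang 171.36
```

>>> {"name": "play_rows", "arguments": {"series": [[[0,-0.0111,0,-0.0014,0,-0.0078,-1],[0,-0.0111,0,-0.0014,0,-0.0078,-1],[0,-0.0111,0,-0.0014,0,-0.0078,-1],[0,-0.0111,0,-0.0014,0,-0.0078,-1],[0,-0.0111,0,-0.0014,0,-0.0078,-1],[0,-0.0111,0,-0.0014,0,-0.0078,-1],[0,-0.0111,0,-0.0014,0,-0.0078,-1],[0,-0.0111,0,-0.0014,0,-0.0078,-1],[0,-0.0111,0,-0.0014,0,-0.0078,-1],[0,-0.0111,0,-0.0014,0,-0.0078,-1],[0,-0.0111,0,-0.0014,0,-0.0078,-1],[0,0,0,0,0,0,-1]]]}}

```text
t: 8.1
tcp_pos: [0.476, -0.0557, 0.2374]
eef_rot: [-90.0, -0.0, 23.6]
force: [-0.3, 0.3, -0.4]
width: 0.004
```

```bash
python3 st.py 6; python3 -c "
import cv2;a=cv2.imread('pics/wrist6.png')[200:480,340:640];cv2.imwrite('pics/w6z.png',cv2.resize(a,None,fx=2,fy=2,interpolation=cv2.INTER_CUBIC))"
```

```text
8.1 [ 0.476  -0.0557  0.2374] [-9.003e+01 -2.000e-02  2.363e+01] [-0.33  0.3  -0.43] r 0.1113 ang 193.9
```

View pics/w6z.png

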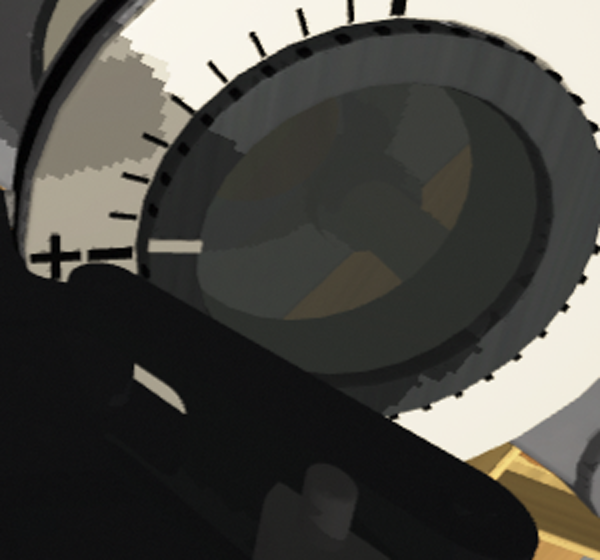

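The index line sits at zoom (148..202, 247) and the cross mark at (88..132, 254), so they are nearly in line. Measuring the remaining angle.

```bash
cat > ang.py <<'E'
from h import *
def ends(d,pts,z):
    P=np.array([plane(d,*p,z)[:2] for p in pts]);return P
def rep(d,idx,cm):
    I=ends(d,idx,.217);M=ends(d,cm,.213);C=np.array([.584,-.029])
    for nm,P in (('idx',I),('cm',M)):
        m=P.mean(0)-C;print(nm,P.round(4).tolist(),'r',np.hypot(*m).round(4),'ang',(np.degrees(np.arctan2(m[1],m[0]))%360).round(2),'own dir',(np.degrees(np.arctan2(*(P[0]-P[1])[::-1]))%360).round(1))
E
python3 - <<'E'
from ang import *
d=dict(np.load('/tmp/wrist6.npz'));Z=lambda x,y:(340+x/2,200+y/2)
rep(d,[Z(149,246.5),Z(201,246.5)],[Z(90,254.5),Z(132,252.5)])
E
```

```text
idx [[0.5316, -0.0509], [0.5434, -0.0457]] r 0.0504 ang 202.54 own dir 203.6
cm [[0.5212, -0.0609], [0.5308, -0.056]] r 0.0651 ang 206.9 own dir 206.7
```

>>> {"name": "play_rows", "arguments": {"series": [[[0,-0.0083,0,-0.001,0,-0.0058,-1],[0,-0.0083,0,-0.001,0,-0.0058,-1],[0,0,0,0,0,0,-1],[0,0,0,0,0,0,-1],[0,0,0,0,0,0,-1]]]}}

```text
t: 8.65
tcp_pos: [0.4771, -0.0612, 0.2373]
eef_rot: [-90.0, 0.0, 26.6]
force: [0.9, 0.5, -0.2]
width: -0.0
```

```bash
python3 st.py 7; python3 -c "
import cv2;a=cv2.imread('pics/wrist7.png')[260:400,360:520];cv2.imwrite('pics/w7z.png',cv2.resize(a,None,fx=4,fy=4,interpolation=cv2.INTER_CUBIC))"
```

```text
8.65 [ 0.4771 -0.0612  0.2373] [-90.02   0.    26.64] [ 0.85  0.52 -0.22] r 0.1117 ang 196.77
```

View pics/w7z.png

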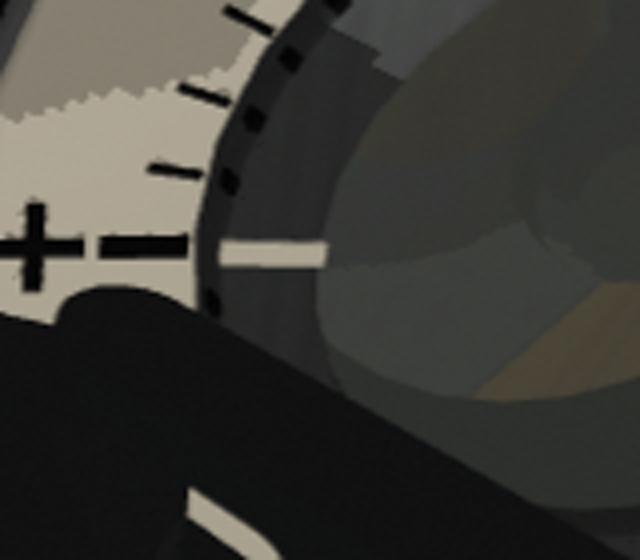

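Run:
```python
from ang import *
d=dict(np.load('/tmp/wrist7.npz'));Z=lambda x,y:(360+x/4,260+y/4)
rep(d,[Z(219,253),Z(327,255)],[Z(99,247),Z(188,246)])
```

```text
idx [[0.5325, -0.0534], [0.5446, -0.0477]] r 0.0503 ang 205.37 own dir 205.4
cm [[0.5207, -0.0613], [0.5308, -0.056]] r 0.0653 ang 206.98 own dir 207.3
```

Index is at 205.4° and the mark at 207.0°, so I'll push the last 1.7° or so.

>>> {"name": "play_rows", "arguments": {"series": [[[0,-0.005,0,-0.0005,0,-0.0035,-1],[0,-0.0042,0,-0.0005,0,-0.003,-1],[0,0,0,0,0,0,-1],[0,0,0,0,0,0,-1],[0,0,0,0,0,0,-1]]]}}

```text
t: 9.2
tcp_pos: [0.4781, -0.0645, 0.2374]
eef_rot: [-90.0, 0.0, 28.3]
force: [-0.5, 1.8, 1.0]
width: 0.001
```

```bash
python3 st.py 8; python3 -c "
import cv2;a=cv2.imread('pics/wrist8.png')[260:400,360:520];cv2.imwrite('pics/w8z.png',cv2.resize(a,None,fx=4,fy=4,interpolation=cv2.INTER_CUBIC))"
```

```text
9.2 [ 0.4781 -0.0645  0.2374] [-90.01   0.    28.33] [-0.54  1.77  1.03] r 0.1117 ang 198.52
```

View pics/w8z.png

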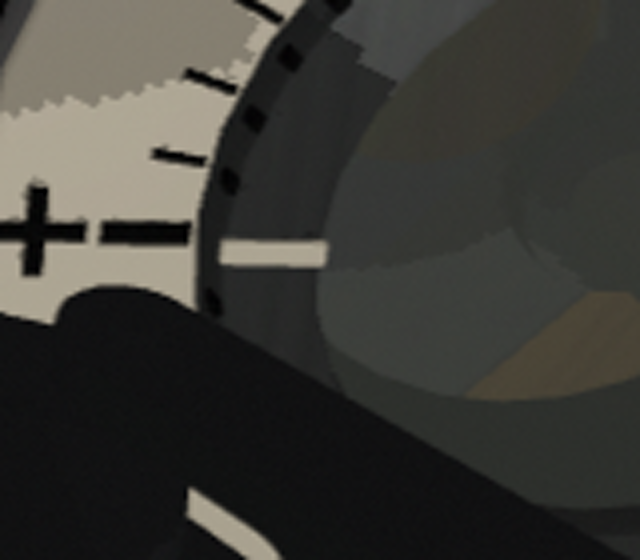

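Run:
```python
from ang import *
d=dict(np.load('/tmp/wrist8.npz'));Z=lambda x,y:(360+x/4,260+y/4)
rep(d,[Z(219,252.5),Z(328,254)],[Z(100,232.5),Z(190,234)])
```

```text
idx [[0.5332, -0.055], [0.5453, -0.0487]] r 0.0503 ang 207.05 own dir 207.4
cm [[0.5207, -0.0613], [0.5309, -0.0561]] r 0.0653 ang 207.06 own dir 207.2
```

>>> {"name": "play_rows", "arguments": {"series": [[[0,0,0,0,0,0.01,-1],[0,0,0,0,0,0.02,-1],[0,0,0,0,0,0.03,-1],[0,0,0,0,-0.04,0,-1],[0,0,0,0,-0.08,0,-1],[0,0,0,0,-0.08,0,-1],[0,0,0,-0.04,0,0,-1],[0,0,0,-0.06,0,-0.04,-1],[0,0,0,0,0,-0.04,-1],[0,0,0,0,0,0,-1],[0,0,0,0,0,0,-1]]]}}

```text
t: 10.35
tcp_pos: [0.4382, -0.0961, 0.3372]
eef_rot: [-89.9, 0.0, 28.3]
force: [-0.3, 0.3, 0.0]
width: 0.004
```

```bash
python3 st.py 9; python3 -c "
from h import *
get('top','top9.png');get('scene','scene9.png')"
```

```text
10.35 [ 0.4382 -0.0961  0.3372] [-8.995e+01  1.000e-02  2.833e+01] [-0.3   0.32  0.03] r 0.1605 ang 204.73
```

View pics/wrist9.png

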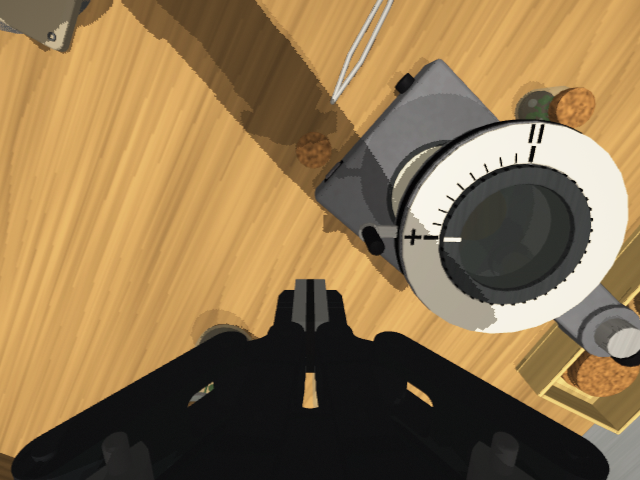

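The wrist view shows the hand clear of the lever, the index at (442..461, 240) in line with the cross mark at (425..440, 238), and the stud at (373,240). I'll check this view and the other two cameras.

Run:
```python
from h import *
a=cv2.imread('pics/wrist9.png')[205:275,395:485]; a=cv2.resize(a,None,fx=4.4,fy=4.4,interpolation=cv2.INTER_CUBIC)
b=cv2.imread('pics/top9.png')[180:280,270:370]; b=cv2.resize(b,None,fx=3.08,fy=3.08,interpolation=cv2.INTER_CUBIC)
cv2.imwrite('pics/c9.png',np.hstack([a,b]));print(a.shape,b.shape)
```

```text
(308, 396, 3) (308, 308, 3)
```

View pics/c9.png

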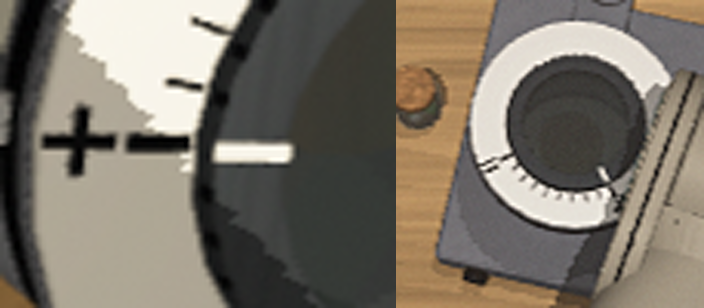

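View pics/scene9.png

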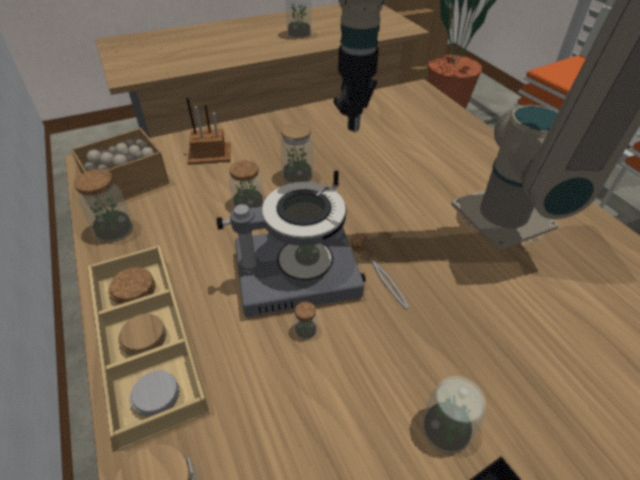

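Run:
```python
from ang import *
d=dict(np.load('/tmp/wrist9.npz'));Z=lambda x,y:(395+x/4.4-.4,205+y/4.4-.4)
rep(d,[Z(214,152),Z(292,153)],[Z(128,142.5),Z(188,143.5)])
# bystanders: change between scene pictures
a=cv2.imread('pics/scene0.png').astype(int);b=cv2.imread('pics/scene9.png').astype(int)
for nm,(x,y,w,h) in dict(cork=(232,160,30,48),clip=(280,122,34,60),small=(292,300,28,36),stop=(348,232,24,20),tweez=(368,258,44,52),knob=(424,375,62,74),jar=(292,240,30,36)).items():
    print(nm,np.abs(a-b)[y:y+h,x:x+w].mean().round(1),end='; ')
print(sense()['force'].round(2))
```

```text
idx [[0.5331, -0.0549], [0.5451, -0.0486]] r 0.0503 ang 206.89 own dir 207.5
cm [[0.5208, -0.0611], [0.5302, -0.0562]] r 0.0656 ang 206.9 own dir 207.3
cork 2.1; clip 6.9; small 2.3; stop 28.2; tweez 7.1; knob 2.1; jar 2.3; [-0.24  0.46  0.5 ]
```

Run:
```python
from h import *
t=dict(np.load('/tmp/top0.npz'));d=dict(np.load('/tmp/wrist9.npz'))
print('stopper before',plane(t,250+322/3.7,150+518/3.7,.026).round(3),'after',plane(d,314,149,.026).round(3))
a=np.hstack([cv2.resize(cv2.imread('pics/scene%d.png'%k)[115:195,225:325],None,fx=3.5,fy=3.5) for k in (0,9)]);cv2.imwrite('pics/j9.png',a)
```

```text
stopper before [ 0.422 -0.059  0.026] after [ 0.423 -0.055  0.026]
```

View pics/j9.png

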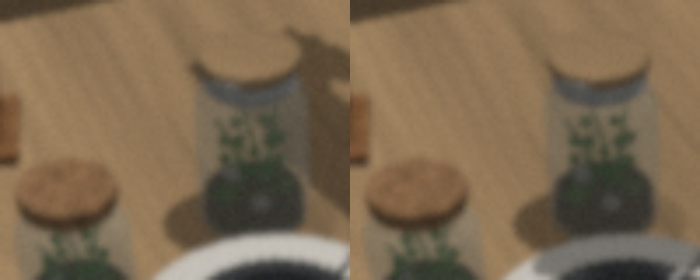

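The jars are in the same place in both pictures, and only the arm's shadow differs. The stopper agrees to within 4 mm, which is about the reading error. Handing in.

```bash
python3 -c "
from plant import order; print(order.close_job())"
```

```text
the job is handed in; nothing more can be done
None
```

The polarisers are crossed: the index line now stands at the cross mark, the hand is clear of everything, and the job is handed in. I shut the gripper, lowered the fingertips behind the stud and pushed it about 67° round its arc. The last two short pushes were each followed by a look. Then I backed the finger off and lifted away, finishing at about 10.5 s of the 42 s.

- **Angle:** with the hand away, the index reads 206.9° and the cross mark 206.9° in the last wrist picture. The lines' own directions read 207.5° and 207.3°.
- **Forces:** the readings at the stops stayed under about 2 N. The stud was only pushed, never pinched. The fingertips stayed above and outside the ring, so the filter glass was never touched.
- **Bystanders:** the specimen jar, cork jar, knob jar and small jar look unchanged in the scene camera. The clip jar and tweezers areas changed slightly. For the clip jar a side-by-side showed only the arm's shadow; I did not check the tweezers the same way, but the arm never went near them.
- **Disagreements:** a circle fit to the head's rim in the wrist view gave a 93.6 mm radius instead of 88, so I dropped it. I used the two long scale marks instead, which agreed with the top camera to about 1 mm. The cork stopper's position differs by 4 mm between cameras; I took that as reading error.

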